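Post the collars in the kit tote and tip its knobs into the picking corner

TASK

Thread the wide brass collar and then the narrow aluminium collar down the post in the blue tote, fully home, one lying on the other, so that they stay put. Then lift the tote by its carry bar clear of the table and tip it about 30 degrees towards its yellow corner until all three loose knobs have slid onto the yellow patch, and finish while still holding it up and tilted like that, the collars on their post. Leave everything else on the bench where it is.

Things in the scene. Friction and masses are not known exactly. Their poses are not given: they have to be found in the camera images.
- tote: Blue open parts tote, 160 mm (its x) by 240 mm (its y) by 50 mm high, walls and floor 5 mm thick, 0.3 to 0.5 kg. Origin: centre of its underside; z up. A grey carry bar crosses it along its x over the middle, a steel post stands at its -y end, the corner at -x, +y is yellow inside. Starts level on the table, yaw within 0.3 rad of the world axes.
- tote_grip (a point): Middle of the carry bar, 110 mm above the tote's underside; tote axes. The bar is 16 mm thick (along tote y), 24 mm high (98 to 122 mm above the underside) and 161 mm long (along tote x), on two uprights at the long walls. Grip it here with the fingers closing along tote y.
- tote_post_tip (a point): Top centre of the locating post: 12 mm diameter, 50 mm tall above the tote's inner floor, its last 7 mm tapering to 6 mm. It stands 85 mm from the tote's middle towards -y.
- tote_seat (a point): Foot of the post, on the tote's inner floor (5 mm above the underside): where the wide collar's origin comes to lie when it is fully home.
- tote_seat_upper (a point): On the post's axis 16 mm above tote_seat: where the narrow collar's origin comes to lie when it rests on the wide collar.
- tote_corner (a point): The yellow picking corner, inside, at floor level: 75 mm towards -x and 115 mm towards +y of the tote's middle. From here the yellow floor patch reaches 75 mm along x and 80 mm along y. It is the corner on the robot's side, to the left as seen from the robot.
- tote_foot (a point): The same corner outside, on the underside (80 mm towards -x, 120 mm towards +y): the lowest point of the tote when tipped to that corner.
- wide_collar: Brass collar, 44 mm outside diameter, 16 mm bore, 16 mm high, 80 g, lying flat on the table at the start. Origin: centre of its underside, z along the bore.
- narrow_collar: Aluminium collar, 30 mm outside diameter, 16 mm bore, 14 mm high, 40 g, lying flat on the table at the start. Origin: centre of its underside, z along the bore.
- knob_red: Loose red instrument knob, a disc 22 mm in diameter and 16 mm high, 20 g, polished: it begins to slide on the tote floor at a slope of 7 to 11 degrees. Starts on the tote floor outside the yellow patch. Origin: centre of its underside.
- knob_black: Loose black knob, same size and slipperiness.
- knob_white: Loose white knob, same size and slipperiness.
- screwdriver: Blue-handled screwdriver, lying flat, about 200 mm long, handle about 26 mm thick. A bystander: leave it where it is. Origin: centre of its underside.
- adapter: Upright brass and steel connector adapter, 20 mm in diameter, 42 mm high, between tote and collars. A bystander: leave it where it is. Origin: centre of its underside.
- solder_reel: Grey metal reel, 52 mm in diameter, 34 mm high. A bystander: leave it where it is. Origin: centre of its underside.
- multimeter: Grey hand multimeter, 150 x 75 x 42 mm, lying flat. A bystander: leave it where it is. Origin: centre of its underside.
- circuit_board: Blue circuit board with green terminal strips, 100 x 75 x 20 mm. A bystander: leave it where it is. Origin: centre of its underside.
- pen_cup: Grey square pen cup with pens, 70 x 90 mm, 175 mm high with the pens. A bystander: leave it where it is. Origin: centre of its underside.

How it is judged:
On the way, in this order (a step that is already met when the one before it is completed fails the run):
1. the wide collar is fully home on the post, flat on the tote floor (distance between wide_collar and tote_seat below 0.006 m and angle between the z axis of wide_collar and the z axis of tote, either way round below 0.2 rad), for 0.2 s.
2. the narrow collar is fully home on the post, flat on the wide collar (all of step 1 and distance between narrow_collar and tote_seat_upper below 0.006 m and angle between the z axis of narrow_collar and the z axis of tote, either way round below 0.2 rad), for 0.2 s.
3. the tote is lifted clear of the table in the gripper (height (world z) of tote_foot above 0.015 m and height (world z) of tote above 0.02 m and contact force between the fingers and tote above 2 N), for 0.2 s.
At the end, for the whole second after the job is handed in: Tote gripped, still, lowest corner over 15 mm above the table, tilted 17 to 55 degrees, low towards both sides of the yellow corner (7 degrees or more each way), touching no bystander; all three knob centres at rest on the yellow patch; both collars within 6 mm of home, wide one below (all of step 2 and angle between tote's own z axis and vertical between 0.3 and 0.96 rad and angle between tote's own x axis and vertical below 1.451 rad and angle between tote's own y axis and vertical above 1.691 rad and height (world z) of tote_foot above 0.015 m and contact force between the fingers and tote above 2 N and linear speed of each of tote, knob_red, knob_black, knob_white below 0.03 m/s and angular speed of tote below 0.15 rad/s and x of knob_red in the frame of tote between -0.08 and 0 m and y of knob_red in the frame of tote between 0.035 and 0.12 m and z of knob_red in the frame of tote between 0 and 0.04 m and x of knob_black in the frame of tote between -0.08 and 0 m and y of knob_black in the frame of tote between 0.035 and 0.12 m and z of knob_black in the frame of tote between 0 and 0.04 m and x of knob_white in the frame of tote between -0.08 and 0 m and y of knob_white in the frame of tote between 0.035 and 0.12 m and z of knob_white in the frame of tote between 0 and 0.04 m and contact force between tote and screwdriver below 0.1 N and contact force between tote and adapter below 0.1 N and contact force between tote and solder_reel below 0.1 N and contact force between tote and multimeter below 0.1 N and contact force between tote and circuit_board below 0.1 N and contact force between tote and pen_cup below 0.1 N); the arm keeps its last pose, push and grip.
It fails at once if a bystander (screwdriver, adapter, reel, multimeter, circuit board, pen cup) is displaced by more than 25 mm (distance of any of screwdriver, adapter, solder_reel, multimeter, circuit_board, pen_cup from where it was at the start of the episode above 0.025 m).
It also fails if it takes over 67 s, if anything falls off the work surface, if the arm or the gripper's body presses on something with over 40 N, if the wrist force passes 120 N, or if a joint passes its speed limit or range.

ROBOT

A 6-joint arm with a two-finger parallel gripper is mounted at the origin on the work surface. World frame = base frame: x ahead of the robot, y to its left, z up, the work surface at z = 0. Lengths are in m, angles in rad, forces in N, time in s.
With the tool pointing down it reaches from about 0.325 to 0.775 m from the base axis. Payload 5.5 kg.
Tool frame: the origin (TCP) lies on the centre line of the jaws, within the pads' length; the fingertips stand 8 mm ahead of it and the grasp point (between the pads) lies 11 mm behind it (env.tcp_to_tips is the distance from the TCP to the fingertips, in m); y points along the fingers, x is the direction in which the jaws open and shut, and the axes are right-handed (so a half turn about y gives the same grasp; the last joint's range is limited). The gripper opens to 85 mm and grips with 20 to 120 N. Pads are 22 mm wide; open, the fingers measure 114 mm over their backs; the gripper's body (76 mm by 85 mm) begins 54 mm behind the grasp point. The pads swing forward as they close: fully open they stand 13 mm farther back than shut.
Start: joints at [-1.255, 0.091, 1.231, -0, 1.82, -0.057], TCP at [0.219, -0.559, 0.239] pointing down, gripper open.
Joint ranges: [-2.87, 2.87], [-0.86, 2.18], [0.17, 2.46], [-1.51, 4.65], [0.06, 2.69], [-2.65, 2.65]. Speed limits (rad/s): [2.57, 2.57, 3.01, 3.14, 3.14, 3.14].

INTERFACE

Orientations are given as [roll, pitch, yaw] about the fixed x, y, z axes, in that order (R = Rz(yaw) Ry(pitch) Rx(roll)).
In Python, from rig import sensors, optics, env gives the robot as it stands. The module is installed in compiled form; this text tells all that it offers.
- The arm moves only by the tool move_arm, never from a script. Its arguments are lists of equal length, an entry for each row: "gripper": the opening, from 0 (shut) to 1 (fully open); "slide": the shift along the tool's x, y, z in m, a list of three; "yaw": the turn about the tool's y in rad. In form: {"gripper": [gripper, ...], "slide": [[x, y, z], ...], "yaw": [yaw, ...]}. A call has 1 to 10 rows; each row is the pose to reach, as a shift and turn from the pose commanded when the call began, along the tool's axes at that moment; what a row does not reach only later rows make up. A row lasts 1/8 s, in which the tool goes at most 62.5 mm and 10.7 degrees, less where a joint would pass 70% of its speed; a pose out of reach is approached as far as the arm can. A call with a gripper value outside its range is refused whole. The fingers move at their own pace and stop on an object; the grip force is fixed at half the most. Time passes only in rows, so rows that repeat a pose let the fingers close. It gives the time, the measured TCP pose, the force and the opening at its end, in the units of the state.
- sensors.observe(): the state, without advancing time (a new reading comes with each control period).
- optics.snapshot(name): name is "side" or "top"; returns a dict with "color" (420x560x3 uint8, red, green, blue), "fx", "fy", "cx", "cy" (pixels), "extrinsics" (4x4, takes a point from camera to world coordinates). Camera axes: x right, y down, z forward; pixel columns grow to the right and rows downward; lengths in m; the calibration is good to about 2 mm. A picture is of the moment at which its call begins. There is no depth.
- env.close_job(): hands the job in, once; it reports no verdict.
The state is a dict: "time": time; "qpos": joint angles; "qd": joint speeds; "tau": joint torques, N m; "position": TCP position; "tcp_rot": TCP orientation; "ft_force": force on the tool from outside, world axes, zero at the start; "ft_torque": the same for the moment, N m; "finger_gap": opening from 0.0 (shut) to 1.0 (fully open).
Only numpy, scipy, OpenCV 4.12 (cv2) and the standard library are available. Lean on these libraries where they do the work, as an engineer would, in place of code of your own. Each camera call takes 0.05 s, during which the arm holds its last target.

## Working session

There is one attempt and no reset: what is moved stays moved. The work goes in short steps, Python scripts to look and compute and a tool call to move; the robot and the scene stay as the last step left them, time stands still between calls to the robot, and variables do not carry over. Pictures are saved under pics/ and viewed, and the job is handed in when it is done.

Besides the shell and the picture viewer there is one more tool, called after "Emit:" as name([rows], argument=value, ...), one row to a line, values as JSON. move_arm: Moves the arm, as the interface text tells. Its arguments: {"type":"object","properties":{"gripper":{"type":"array"},"slide":{"type":"array"},"yaw":{"type":"array"}},"required":["gripper","slide","yaw"]}

```bash
mkdir -p pics; ls
python3 - <<'E'
from rig import sensors, optics, env
import cv2,numpy as np
s=sensors.observe(); print(s, env.tcp_to_tips)
for n in ["side","top"]:
    d=optics.snapshot(n)
    cv2.imwrite(f"pics/{n}0.png",cv2.resize(d["color"][:,:,::-1],None,fx=1.42,fy=1.42))
    cv2.imwrite(f"pics/{n}0_raw.png",d["color"][:,:,::-1])
    print(n,d["fx"],d["fy"],d["cx"],d["cy"],np.round(d["extrinsics"],4).tolist())
E
```

```text
pics
{'time': 0.0, 'qpos': array([-1.25467943e+00,  9.18826875e-02,  1.23186892e+00, -4.38509029e-06,
        1.81978688e+00, -5.66989178e-02]), 'qd': array([-4.12531653e-05,  1.97261831e-03, -8.57545840e-04,  6.37971512e-06,
        1.01603049e-04, -1.15816988e-03]), 'tau': array([ 5.14745061e-04, -4.58733594e+01, -4.18019950e+01, -3.98698444e-05,
        1.14726558e-02,  2.88526246e-05]), 'position': array([ 0.21846142, -0.55854032,  0.23814615]), 'tcp_rot': array([-1.5706903 ,  0.00194295, -1.19798149]), 'ft_force': array([ 0.18847829,  0.1758294 , -0.48249374]), 'ft_torque': array([ 0.00274148, -0.01089701, -0.02734862]), 'finger_gap': 1.0010035617006101} 0.008
side 485.0353997630388 485.0353997630388 283.0304975554088 207.10237767991134 [[0.9978, -0.038, 0.0551, 0.5236], [-0.0669, -0.6032, 0.7948, -1.0212], [0.003, -0.7967, -0.6044, 0.9126], [0.0, 0.0, 0.0, 1.0]]
top 413.1169554718986 413.1169554718986 275.60082914855377 211.04179519617304 [[-0.0003, -0.9956, 0.0933, 0.4733], [-1.0, -0.0, -0.0034, 0.0175], [0.0034, -0.0933, -0.9956, 1.1106], [0.0, 0.0, 0.0, 1.0]]
```

View pics/side0.png

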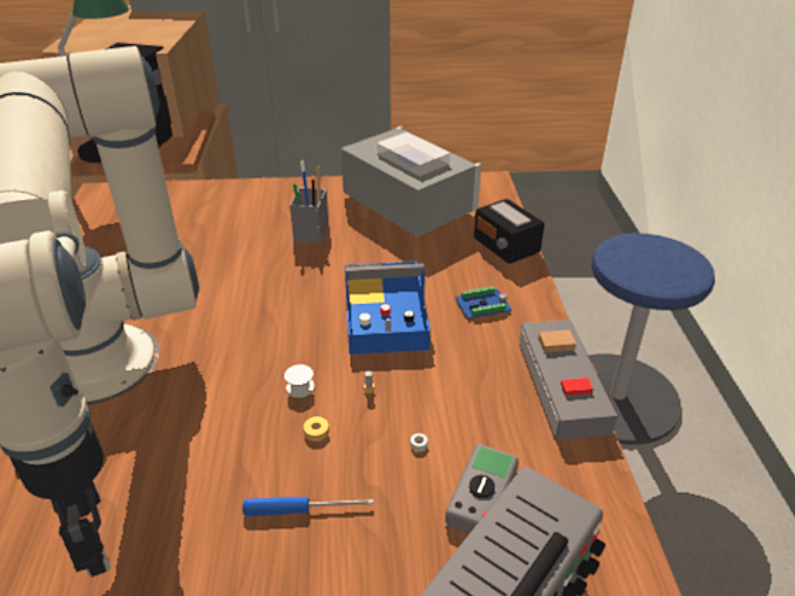

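View pics/top0.png

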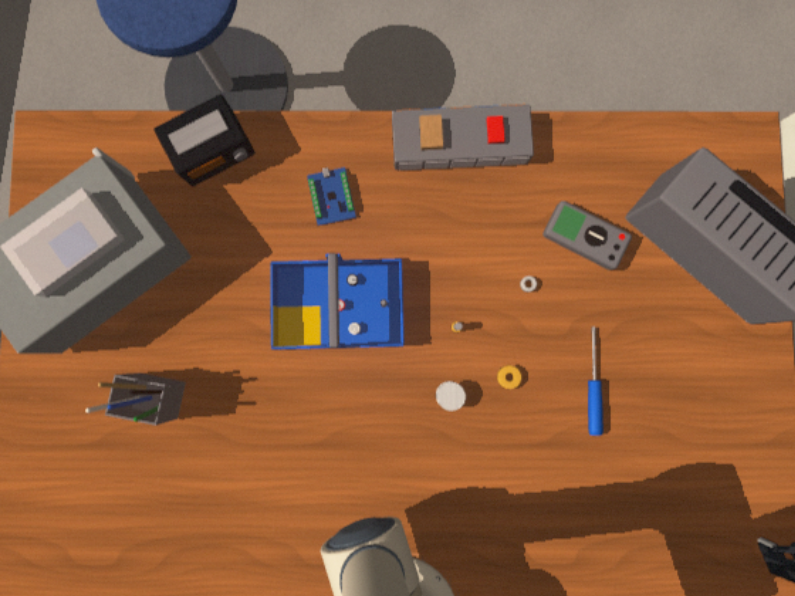

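The top view shows the tote (270–403, 258–349), brass collar at (509,377), aluminium collar at (529,284), adapter at (458,326), reel at (451,396) and screwdriver at (595,390), all in scaled pixels.

```bash
cat > h.py <<'E'
import cv2,numpy as np
from rig import sensors, optics, env
def ray(d,u,v,z):
    E=d["extrinsics"];c=E[:3,3];r=E[:3,:3]@np.array([(u-d["cx"])/d["fx"],(v-d["cy"])/d["fy"],1.])
    return c+r*(z-c[2])/r[2]
def proj(d,p):
    E=d["extrinsics"];q=E[:3,:3].T@(np.asarray(p,float)-E[:3,3]);return np.array([d["fx"]*q[0]/q[2]+d["cx"],d["fy"]*q[1]/q[2]+d["cy"]])
def crop(d,u0,v0,u1,v1,k,fn):
    cv2.imwrite(fn,cv2.resize(d["color"][v0:v1,u0:u1,::-1],None,fx=k,fy=k,interpolation=cv2.INTER_CUBIC))
E
python3 - <<'E'
from h import *
import pickle
t=optics.snapshot("top");s=optics.snapshot("side")
pickle.dump((t,s),open("s0.pkl","wb"))
crop(t,180,170,300,260,6,"pics/t_tote.png")
crop(t,295,170,440,310,4,"pics/t_col.png")
crop(s,230,170,320,260,6,"pics/s_tote.png")
crop(s,190,250,320,370,4.5,"pics/s_col.png")
E
```

```text
(no output)
```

View pics/t_tote.png

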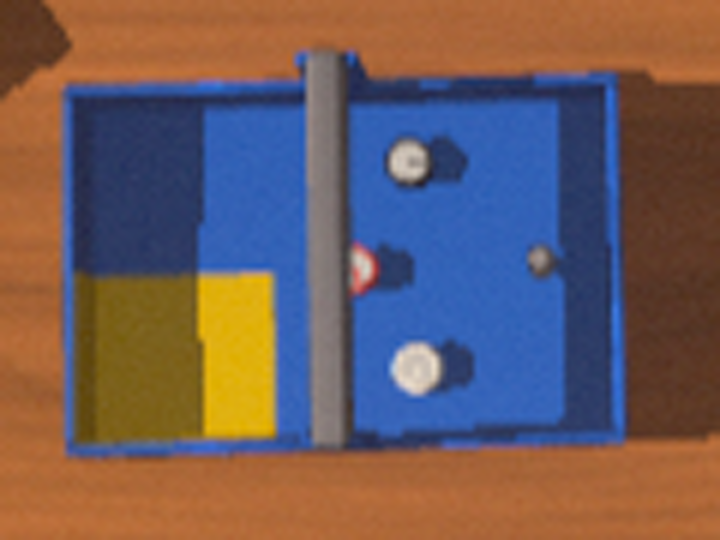

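View pics/t_col.png

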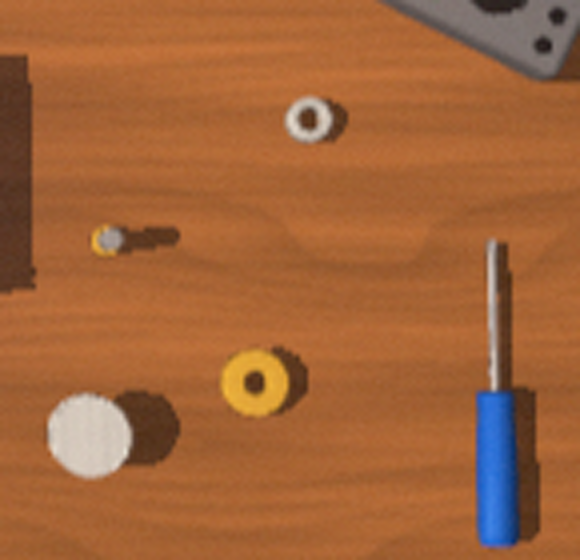

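View pics/s_tote.png

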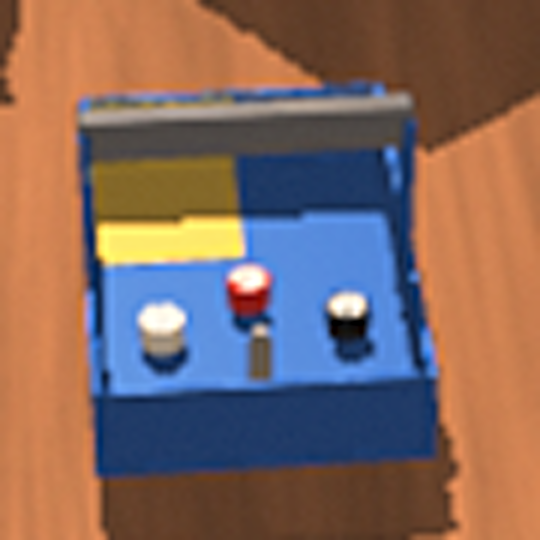

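View pics/s_col.png

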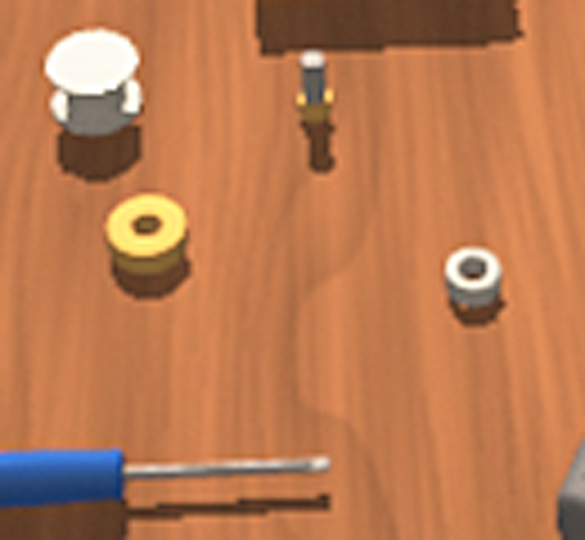

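```bash
cat > m0.py <<'E'
from h import *
import pickle
from scipy.optimize import least_squares
t,s=pickle.load(open("s0.pkl","rb"))
def px(x,y,k,u0,v0): return np.array([(x+.5)/k-.5+u0,(y+.5)/k-.5+v0])
T=lambda x,y:px(x,y,6,180,170); S=lambda x,y:px(x,y,6,230,170)
obs=[(t,T(64,88),(.08,.12,.05)),(t,T(617,74),(.08,-.12,.05)),(t,T(626,440),(-.08,-.12,.05)),(t,T(68,454),(-.08,.12,.05)),
 (t,T(541,257),(0,-.085,.055)),
 (s,S(97,394),(-.08,-.12,.05)),(s,S(434,374),(.08,-.12,.05)),(s,S(101,476),(-.08,-.12,0)),(s,S(437,455),(.08,-.12,0)),(s,S(261,330),(0,-.085,.055))]
def W(q,p):
    c,n=np.cos(q[2]),np.sin(q[2]);return np.array([q[0]+c*p[0]-n*p[1],q[1]+n*p[0]+c*p[1],p[2]])
for sel in ([0,1,2,3,4],[5,6,7,8,9],range(10)):
    f=lambda q:np.concatenate([proj(obs[i][0],W(q,obs[i][2]))-obs[i][1] for i in sel])
    r=least_squares(f,[.5,.1,0],x_scale=[.01,.01,.1]);print(r.x.round(4),np.round(r.fun,1),"post",W(r.x,(0,-.085,.055)).round(4))
print("post top",ray(t,*T(541,257),.055),"side",ray(s,*S(261,330),.055))
tc=lambda x,y:px(x,y,4,295,170); sc=lambda x,y:px(x,y,4.5,190,250)
for n,a,b,z in [("wide",(255.5,383),(147,225),.016),("narrow",(309.5,119),(473,269),.014),("adapter",(110,239),(313,59),.042),("reel",(90,436),(92,60),.034)]:
    print(n,ray(t,*tc(*a),z).round(4),ray(s,*sc(*b),z).round(4))
for n,a in [("shaft tip",(491,240)),("shaft/hand",(495,390)),("hand end",(499,545))]: print(n,ray(t,*tc(*a),.013).round(4))
for n,a,b in [("kw",(417,367),(163,316)),("kb",(409,161),(348,300)),("kr",(352,268),(249,274))]: print(n,ray(t,*T(*a),.021).round(4),ray(s,*S(*b),.021).round(4))
E
python3 m0.py
```

```text
[0.5666 0.1136 0.0254] [-0.2 -0.4  0.2 -0.4  0.4  0.4 -0.5  0.5  0.1 -0.1] post [0.5688 0.0286 0.055 ]
[0.5662 0.1144 0.0317] [-0.8  0.2  1.2 -0.1 -0.6  0.1  0.2 -0.   0.  -0.4] post [0.5689 0.0294 0.055 ]
[0.5667 0.1138 0.0263] [-0.3 -0.4  0.1 -0.5  0.3  0.3 -0.5  0.5  0.  -0.1 -0.8  0.2  1.2  0.2
 -0.7  0.2  0.2  0.2  0.1 -0.3] post [0.5689 0.0289 0.055 ]
post top [0.56866003 0.02886821 0.055     ] side [0.5686881 0.0276272 0.055    ]
wide [ 0.4323 -0.2043  0.016 ] [ 0.4322 -0.206   0.016 ]
narrow [ 0.6074 -0.2442  0.014 ] [ 0.6064 -0.2464  0.014 ]
adapter [ 0.5258 -0.1066  0.042 ] [ 0.5257 -0.1094  0.042 ]
reel [ 0.3991 -0.0932  0.034 ] [ 0.3983 -0.0937  0.034 ]
shaft tip [ 0.5265 -0.3635  0.013 ]
shaft/hand [ 0.4275 -0.3629  0.013 ]
hand end [ 0.327  -0.3622  0.013 ]
kw [0.5232 0.0837 0.021 ] [0.5234 0.083  0.021 ]
kb [0.6144 0.0877 0.021 ] [0.6142 0.0897 0.021 ]
kr [0.5669 0.1126 0.021 ] [0.5668 0.1134 0.021 ]
```

Positions agree between the cameras to about 2 mm. The moves only offer a turn about the tool's vertical axis, so before touching anything I'll test what the arm does past its reach limit. That may be a way to tilt the tool.

Emit:
move_arm([
  [0.06,0,0],
  [0.12,0,0],
  [0.18,0,0],
  [0.24,0,0],
  [0.3,0,0],
  [0.3,0,0],
], gripper=[1,1,1,1,1,1], yaw=[0,0,0,0,0,0])

```text
time: 0.95
position: [0.3109, -0.7949, 0.2059]
tcp_rot: [-1.57, -0.028, -1.198]
ft_force: [0.1, -0.8, -1.8]
finger_gap: 0.998
```

Run:
```python
from h import *
s=sensors.observe();print(s["qpos"].round(3),s["qd"].round(3),s["position"].round(4),s["tcp_rot"].round(3))
```

```text
[-1.239e+00  9.360e-01  1.770e-01  2.000e-03  2.002e+00 -4.000e-02] [ 0.004 -0.027 -0.07   0.005 -0.161  0.003] [ 0.3109 -0.7949  0.2059] [-1.57  -0.028 -1.198]
```

Emit:
move_arm([
  [0,0,0],
  [0,0,0],
  [0,0,0],
], gripper=[1,1,1], yaw=[0,0,0])

```text
time: 1.32
position: [0.3109, -0.795, 0.2217]
tcp_rot: [-1.571, -0.048, -1.198]
ft_force: [-0.4, -0.1, 0.3]
finger_gap: 0.998
```

Run:
```python
from h import *
s=sensors.observe();print(s["qpos"].round(3),s["qd"].round(3),s["position"].round(4),s["tcp_rot"].round(3))
```

```text
[-1.239e+00  9.220e-01  1.690e-01  2.000e-03  2.003e+00 -4.000e-02] [-0.001  0.014  0.     0.001 -0.003 -0.001] [ 0.3109 -0.795   0.2217] [-1.571 -0.048 -1.198]
```

The reach limit is the elbow joint at 0.17 rad. Past it the tool leans outward (pitch −0.048), which lowers the side nearest the robot, and that's the direction I need. I'll push the target further to see how the lean grows.

Emit:
move_arm([
  [0.06,0,0],
  [0.12,0,0],
  [0.18,0,0],
  [0.24,0,0],
  [0.3,0,0],
  [0.3,0,0],
  [0.3,0,0],
], gripper=[1,1,1,1,1,1,1], yaw=[0,0,0,0,0,0,0])

```text
time: 2.2
position: [0.3278, -0.8383, 0.1516]
tcp_rot: [-1.571, -0.097, -1.198]
ft_force: [0.1, -0.4, 0.4]
finger_gap: 1.001
```

Run:
```python
from h import *
s=sensors.observe();print(s["time"],s["qpos"].round(3),s["qd"].round(3),s["position"].round(4),s["tcp_rot"].round(3))
```

```text
2.2 [-1.237  1.005  0.169  0.004  1.87  -0.038] [ 0.001  0.039 -0.    -0.001 -0.044  0.   ] [ 0.3278 -0.8383  0.1516] [-1.571 -0.097 -1.198]
```

Emit:
move_arm([
  [0.3,-0.15,0],
  [0.3,-0.15,0],
  [0.3,-0.15,0],
  [0.3,-0.15,0],
], gripper=[1,1,1,1], yaw=[0,0,0,0])

```text
time: 2.7
position: [0.3292, -0.842, 0.1906]
tcp_rot: [-1.571, -0.153, -1.198]
ft_force: [-0.3, 0.3, 0.4]
finger_gap: 0.999
```

Run:
```python
from h import *
s=sensors.observe();print(s["time"],s["qpos"].round(3),s["qd"].round(3),s["position"].round(4),s["tcp_rot"].round(3))
```

```text
2.7 [-1.238  0.963  0.169  0.006  1.856 -0.038] [-0.001 -0.033  0.004 -0.     0.038  0.   ] [ 0.3292 -0.842   0.1906] [-1.571 -0.153 -1.198]
```

The lean seems to build up from one call to the next, so I'll ratchet with short calls and then check whether it survives coming back inside reach.

Emit:
move_arm([
  [0.3,-0.1,0],
  [0.3,-0.1,0],
], gripper=[1,1], yaw=[0,0])

```text
time: 2.95
position: [0.3341, -0.8544, 0.2028]
tcp_rot: [-1.571, -0.206, -1.198]
ft_force: [0.6, 0.7, -0.6]
finger_gap: 1.0
```

Emit:
move_arm([
  [0.3,-0.1,0],
  [0.3,-0.1,0],
], gripper=[1,1], yaw=[0,0])

```text
time: 3.2
position: [0.3381, -0.8646, 0.2204]
tcp_rot: [-1.571, -0.258, -1.198]
ft_force: [-0.2, 0.4, -0.2]
finger_gap: 1.006
```

Emit:
move_arm([
  [-0.06,0,0],
  [-0.12,0,0],
  [-0.18,0,0],
  [-0.24,0,0],
  [-0.24,0,0],
], gripper=[1,1,1,1,1], yaw=[0,0,0,0,0])

```text
time: 3.82
position: [0.2526, -0.6456, 0.1582]
tcp_rot: [-1.571, -0.256, -1.198]
ft_force: [0.1, -0.8, 1.0]
finger_gap: 1.0
```

Run:
```python
from h import *
s=sensors.observe();print(s["time"],s["qpos"].round(3),s["qd"].round(3),s["position"].round(4),s["tcp_rot"].round(3))
```

```text
3.825 [-1.254  0.116  1.366  0.014  1.403 -0.056] [-0.033 -0.984  1.256  0.007 -0.304 -0.035] [ 0.2526 -0.6456  0.1582] [-1.571 -0.256 -1.198]
```

That works: the lean persists and adds up by about 0.05 rad per call. I need the tool upright for the collars, so I'll undo the lean at the inner reach limit and see how that behaves.

Emit:
move_arm([
  [-0.05,-0.03,0],
  [-0.1,-0.06,0],
  [-0.15,-0.09,0],
  [-0.2,-0.12,0],
  [-0.25,-0.16,0],
  [-0.3,-0.19,0],
  [-0.35,-0.22,0],
], gripper=[1,1,1,1,1,1,1], yaw=[0,0,0,0,0,0,0])

```text
time: 4.7
position: [0.1173, -0.2997, 0.2918]
tcp_rot: [-1.57, -0.232, -1.198]
ft_force: [-2.6, 4.4, 3.2]
finger_gap: 1.004
```

Run:
```python
from h import *
s=sensors.observe();print(s["time"],s["qpos"].round(3),s["qd"].round(3),s["position"].round(4),s["tcp_rot"].round(3))
```

```text
4.7 [-1.337 -0.857  1.868  0.034  1.901 -0.124] [-0.107 -0.    -0.264  0.02   0.843 -0.081] [ 0.1173 -0.2997  0.2918] [-1.57  -0.232 -1.198]
```

Emit:
move_arm([
  [-0.3,0,0],
  [-0.3,0,0],
], gripper=[1,1], yaw=[0,0])

```text
time: 4.95
position: [0.1093, -0.2794, 0.3038]
tcp_rot: [-1.571, -0.184, -1.198]
ft_force: [-0.4, -0.6, 0.6]
finger_gap: 1.001
```

Run:
```python
from h import *
s=sensors.observe();print(s["time"],s["qpos"].round(3),s["qd"].round(3),s["position"].round(4),s["tcp_rot"].round(3))
```

```text
4.95 [-1.34  -0.857  1.839  0.028  1.977 -0.129] [-0.014  0.002 -0.121 -0.003  0.18  -0.013] [ 0.1093 -0.2794  0.3038] [-1.571 -0.184 -1.198]
```

Emit:
move_arm([
  [-0.3,0,0],
  [-0.3,0,0],
], gripper=[1,1], yaw=[0,0])

```text
time: 5.2
position: [0.0995, -0.2542, 0.3243]
tcp_rot: [-1.571, -0.134, -1.198]
ft_force: [-0.6, -0.8, -0.2]
finger_gap: 1.001
```

Emit:
move_arm([
  [-0.3,0,0],
  [-0.3,0,0],
], gripper=[1,1], yaw=[0,0])

```text
time: 5.45
position: [0.0876, -0.2239, 0.3548]
tcp_rot: [-1.571, -0.087, -1.198]
ft_force: [-0.2, 0.5, 0.4]
finger_gap: 0.999
```

Emit:
move_arm([
  [-0.3,0,0],
  [-0.3,0,0],
], gripper=[1,1], yaw=[0,0])

```text
time: 5.7
position: [0.073, -0.1865, 0.3953]
tcp_rot: [-1.571, -0.045, -1.198]
ft_force: [0.8, -1.1, -0.7]
finger_gap: 0.999
```

Run:
```python
from h import *
s=sensors.observe();print(s["time"],s["qpos"].round(3),s["qd"].round(3),s["position"].round(4),s["tcp_rot"].round(3))
```

```text
5.7 [-1.382 -0.856  1.642  0.011  2.311 -0.177] [-0.107 -0.001 -0.372  0.001  0.407 -0.103] [ 0.073  -0.1865  0.3953] [-1.571 -0.045 -1.198]
```

Emit:
move_arm([
  [-0.3,0,0],
  [-0.3,0,0],
], gripper=[1,1], yaw=[0,0])

```text
time: 5.95
position: [0.0546, -0.1393, 0.4451]
tcp_rot: [-1.571, -0.009, -1.198]
ft_force: [-0.2, -0.6, 0.3]
finger_gap: 0.999
```

Run:
```python
from h import *
s=sensors.observe();print(s["time"],s["qpos"].round(3),s["qd"].round(3),s["position"].round(4),s["tcp_rot"].round(4))
```

```text
5.95 [-1.431 -0.856  1.529  0.003  2.459 -0.231] [-0.236 -0.    -0.481 -0.005  0.502 -0.239] [ 0.0546 -0.1393  0.4451] [-1.5711 -0.0095 -1.1975]
```

The lean is cancelled (pitch −0.009). Next I'll work out the move to above the brass collar.

```bash
cat >> h.py <<'E'
from scipy.spatial.transform import Rotation as Ro
def plan(p,yaw=None):
    s=sensors.observe();R=Ro.from_euler("xyz",s["tcp_rot"]).as_matrix()
    d=R.T@(np.array(p)-s["position"]);print("t",round(s["time"],2),"pos",s["position"].round(4),"rot",s["tcp_rot"].round(4),"q",s["qpos"].round(2),"F",s["ft_force"].round(1),"gap",round(s["finger_gap"],3))
    y=None
    if yaw is not None:
        cur=np.arctan2(R[1,0],R[0,0]);y=-((yaw-cur+np.pi)%(2*np.pi)-np.pi)
    print("slide",d.round(4),"yaw",y,"rows>=",np.linalg.norm(d)/.0625,abs(y or 0)/.186)
E
python3 -c "
from h import *
plan((.432,-.205,.12),.026)"
```

```text
t 5.95 pos [ 0.0546 -0.1393  0.4451] rot [-1.5711 -0.0095 -1.1975] q [-1.43 -0.86  1.53  0.    2.46 -0.23] F [-0.2 -0.6  0.3] gap 0.999
slide [0.1957 0.3269 0.3276] yaw -1.2235208791367622 rows>= 8.038929976075403 6.5780692426707645
```

Emit:
move_arm([
  [0.022,0.03,0.036],
  [0.044,0.065,0.073],
  [0.065,0.1,0.11],
  [0.087,0.14,0.146],
  [0.109,0.18,0.182],
  [0.13,0.217,0.218],
  [0.152,0.254,0.255],
  [0.174,0.29,0.291],
  [0.196,0.327,0.328],
  [0.196,0.327,0.328],
], gripper=[1,1,1,1,1,1,1,1,1,1], yaw=[-0.136,-0.272,-0.408,-0.544,-0.68,-0.816,-0.952,-1.088,-1.224,-1.224])

```text
time: 7.2
position: [0.4326, -0.2047, 0.1133]
tcp_rot: [-1.574, 0.005, 0.028]
ft_force: [-0.2, -0.5, -0.3]
finger_gap: 0.997
```

```bash
python3 -c "
from h import *
plan((.432,-.205,.009),.026)"
```

```text
t 7.2 pos [ 0.4326 -0.2047  0.1133] rot [-1.5736  0.0047  0.0282] q [-0.51 -0.23  1.76 -0.    1.61 -0.54] F [-0.2 -0.5 -0.3] gap 0.997
slide [-1.000e-04  1.043e-01 -0.000e+00] yaw 0.002165398074668534 rows>= 1.669574014610968 0.011641925132626529
```

Emit:
move_arm([
  [0,0.04,0],
  [0,0.08,0],
  [0,0.103,0],
  [0,0.103,0],
], gripper=[1,1,1,1], yaw=[0,0,0,0])

```text
time: 7.7
position: [0.432, -0.2063, 0.0155]
tcp_rot: [-1.578, -0.002, 0.025]
ft_force: [-0.9, 0.2, 0.8]
finger_gap: 0.999
```

```bash
python3 -c "
from h import *
plan((.432,-.205,.009),.026)"
```

```text
t 7.7 pos [ 0.432  -0.2063  0.0155] rot [-1.578  -0.0018  0.0247] q [-0.51 -0.17  1.88 -0.01  1.42 -0.54] F [-0.9  0.2  0.8] gap 0.999
slide [0.     0.0065 0.0013] yaw -0.0012730856293923232 rows>= 0.10588679440708197 0.006844546394582382
```

Emit:
move_arm([
  [0,0.006,0.001],
  [0,0.006,0.001],
  [0,0.006,0.001],
  [0,0.006,0.001],
  [0,0.006,0.001],
  [0,0.006,0.001],
], gripper=[1,0.3,0.3,0.3,0.3,0.3], yaw=[0,0,0,0,0,0])

```text
time: 8.45
position: [0.4336, -0.2059, 0.0109]
tcp_rot: [-1.58, -0.005, 0.026]
ft_force: [1.0, 0.4, 5.8]
finger_gap: 0.48
```

```bash
python3 -c "
from h import *
plan((.432,-.205,.15),.026)"
```

```text
t 8.45 pos [ 0.4336 -0.2059  0.0109] rot [-1.5796 -0.0046  0.026 ] q [-0.51 -0.16  1.89 -0.01  1.41 -0.54] F [1.  0.4 5.8] gap 0.48
slide [-0.001  -0.1391 -0.0003] yaw 4.92818649244775e-05 rows>= 2.225899797883446 0.0002649562630348253
```

Emit:
move_arm([
  [0,-0.04,0],
  [0,-0.1,0],
  [0,-0.13,0.01],
  [0.03,-0.13,0.05],
  [0.06,-0.13,0.1],
  [0.09,-0.13,0.15],
  [0.12,-0.13,0.2],
  [0.14,-0.13,0.23],
  [0.14,-0.13,0.23],
], gripper=[0.3,0.3,0.3,0.3,0.3,0.3,0.3,0.3,0.3], yaw=[0,0,0,0,0,0,0,0,0])

```text
time: 9.57
position: [0.5668, 0.0313, 0.1371]
tcp_rot: [-1.578, -0.001, 0.03]
ft_force: [-0.4, -0.4, -1.4]
finger_gap: 0.477
```

Run:
```python
from h import *
plan((.5688,.0288,.13),.026)
t=optics.snapshot("top");s=optics.snapshot("side")
crop(t,210,150,330,250,6,"pics/t1.png");crop(s,220,130,340,250,5,"pics/s1.png")
```

```text
t 9.57 pos [0.5668 0.0313 0.1371] rot [-1.578e+00 -1.100e-03  2.960e-02] q [-0.    0.01  1.5  -0.01  1.64 -0.03] F [-0.4 -0.4 -1.4] gap 0.477
slide [ 0.0019  0.0072 -0.0025] yaw 0.0035885317922854654 rows>= 0.12517163229338704 0.019293181678954115
```

View pics/t1.png

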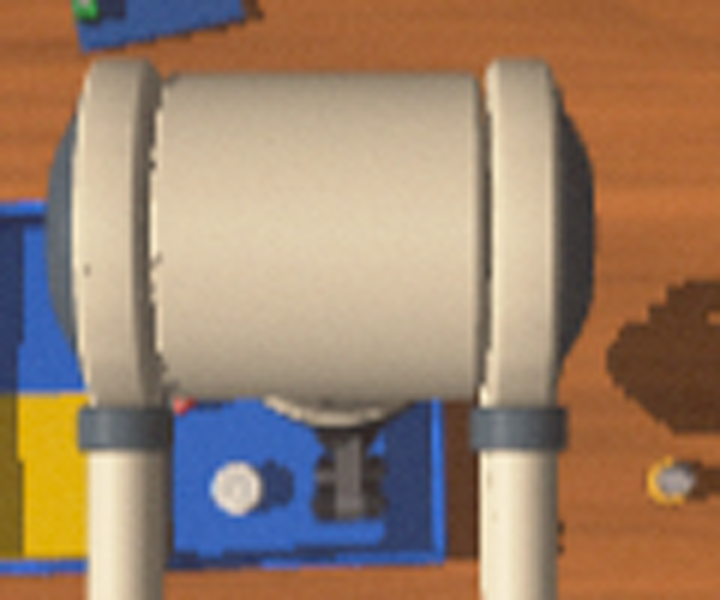

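View pics/s1.png

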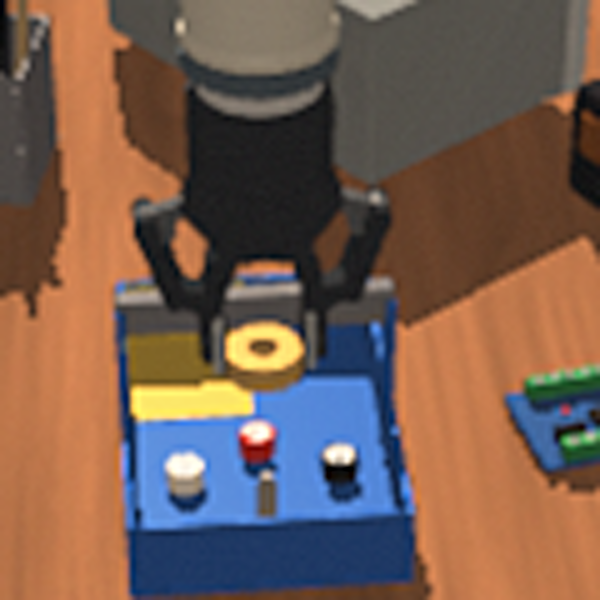

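The side view shows the brass collar held level between the fingertips, hole at crop (264,347), above and beyond the post tip at (267,478). The top view of the post is blocked by the arm, so I'll check the collar's offset from the side camera.

Run:
```python
from h import *
s=optics.snapshot("side")
u=(264.5)/5-.5+220;v=(347.5)/5-.5+130
p=sensors.observe()["position"];print(p)
for z in (.131,.136,.142,.147): print(z,ray(s,u,v,z))
print("collar top expected if y off .001:",(proj(s,(p[0],p[1]+.001,p[2]+.005))-[219.5,129.5])*5)
plan((.5688,.028,.068),.026)
```

```text
[0.56603552 0.02839981 0.13777992]
0.131 [0.56840782 0.04480437 0.131     ]
0.136 [0.56812133 0.03798455 0.136     ]
0.142 [0.56777754 0.02980077 0.142     ]
0.147 [0.56749105 0.02298094 0.147     ]
collar top expected if y off .001: [261.28212706 346.8892981 ]
t 9.72 pos [0.566  0.0284 0.1378] rot [-1.579  -0.0017  0.0256] q [-0.01  0.    1.5  -0.01  1.64 -0.03] F [ 0.2 -0.4 -0.7] gap 0.477
slide [0.0026 0.0698 0.0001] yaw -0.0003663528875152977 rows>= 1.1173728668258553 0.001969639180189773
```

Emit:
move_arm([
  [0.002,0.02,0],
  [0.002,0.055,0],
  [0.002,0.07,0],
  [0.002,0.08,0],
  [0.002,0.085,0],
], gripper=[0.3,0.3,0.3,0.3,0.3], yaw=[0,0,0,0,0])

```text
time: 10.35
position: [0.5689, 0.0282, 0.0532]
tcp_rot: [-1.579, -0.003, 0.026]
ft_force: [0.0, -0.4, -0.9]
finger_gap: 0.48
```

Run:
```python
from h import *
plan((.568,.028,.018),.026)
s=optics.snapshot("side")
crop(s,230,140,330,240,6,"pics/s2.png")
```

```text
t 10.35 pos [0.5689 0.0282 0.0532] rot [-1.5786 -0.0032  0.0256] q [-0.01  0.05  1.6  -0.01  1.48 -0.03] F [ 0.  -0.4 -0.9] gap 0.48
slide [-0.001   0.0352  0.0001] yaw -0.00038106549991168137 rows>= 0.5635426120094364 0.0020487392468369965
```

View pics/s2.png

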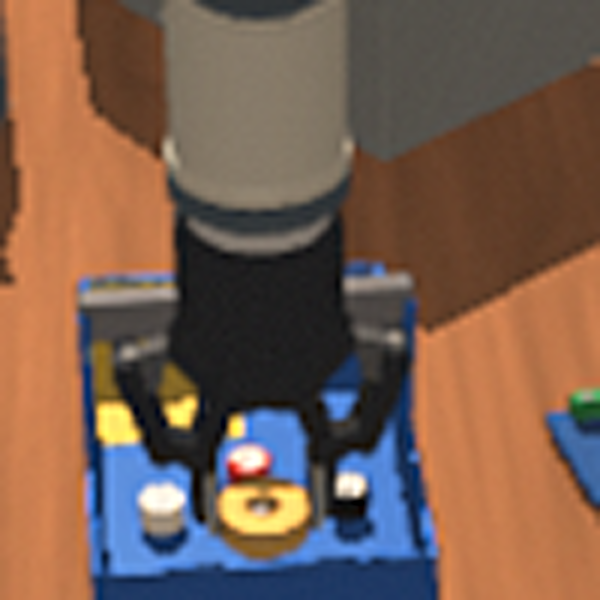

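The post is visible in the bore and the force is near zero, so the collar is threaded. I'll lower it home and release.

Emit:
move_arm([
  [0,0.015,0],
  [0,0.028,0],
  [0,0.035,0],
  [0,0.036,0],
  [0,0.036,0],
  [0,0.036,0],
  [0,0.036,0],
], gripper=[0.3,0.3,0.3,0.3,0.75,0.75,0.75], yaw=[0,0,0,0,0,0,0])

```text
time: 11.28
position: [0.5691, 0.0282, 0.0177]
tcp_rot: [-1.579, -0.004, 0.026]
ft_force: [-1.0, 0.3, -0.2]
finger_gap: 0.756
```

Emit:
move_arm([
  [0,-0.01,0],
  [0,-0.04,0],
  [0,-0.08,0],
  [0,-0.13,0],
  [0,-0.14,0],
], gripper=[0.8,0.9,1,1,1], yaw=[0,0,0,0,0])

```text
time: 11.9
position: [0.5703, 0.0293, 0.1633]
tcp_rot: [-1.579, -0.012, 0.026]
ft_force: [-0.7, 0.0, 0.6]
finger_gap: 1.002
```

Run:
```python
from h import *
plan((.607,-.245,.14),.026)
s=optics.snapshot("side")
crop(s,230,160,320,250,6,"pics/s3.png")
```

```text
t 11.9 pos [0.5703 0.0293 0.1633] rot [-1.5788 -0.0116  0.0261] q [-0.    0.    1.46 -0.01  1.67 -0.03] F [-0.7  0.   0.6] gap 1.002
slide [ 0.0293  0.0258 -0.275 ] yaw 8.623732229784409e-05 rows>= 4.44368223234844 0.0004636415177303446
```

View pics/s3.png

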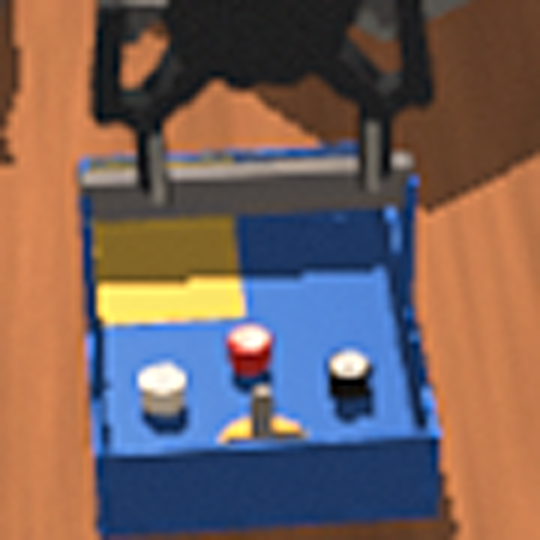

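The brass collar lies flat at the foot of the post (crop (262,428)). Next is the aluminium collar.

Emit:
move_arm([
  [0.006,0,-0.055],
  [0.012,0,-0.11],
  [0.018,0.02,-0.17],
  [0.024,0.04,-0.225],
  [0.03,0.06,-0.275],
  [0.03,0.06,-0.275],
], gripper=[1,1,1,1,1,1], yaw=[0,0,0,0,0,0])

```text
time: 12.7
position: [0.6034, -0.2482, 0.0944]
tcp_rot: [-1.576, 0.004, 0.021]
ft_force: [-0.7, 0.0, -0.4]
finger_gap: 1.0
```

Run:
```python
from h import *
plan((.607,-.245,.011),.026)
```

```text
t 12.7 pos [ 0.6034 -0.2482  0.0944] rot [-1.5761  0.0041  0.0213] q [-0.44  0.25  1.31 -0.01  1.58 -0.46] F [-0.7  0.  -0.4] gap 1.0
slide [0.004  0.0834 0.0035] yaw -0.004663121433971629 rows>= 1.3365493381591491 0.02507054534393349
```

Emit:
move_arm([
  [0.002,0.02,0.002],
  [0.003,0.05,0.002],
  [0.003,0.07,0.002],
  [0.003,0.07,0.002],
], gripper=[1,1,1,1], yaw=[0,0,0,0])

```text
time: 13.2
position: [0.6077, -0.242, 0.0266]
tcp_rot: [-1.576, 0.001, 0.027]
ft_force: [-0.1, 0.4, 0.3]
finger_gap: 0.998
```

Run:
```python
from h import *
plan((.607,-.2452,.010),.026)
```

```text
t 13.2 pos [ 0.6077 -0.242   0.0266] rot [-1.5764e+00  1.4000e-03  2.7400e-02] q [-0.43  0.29  1.38 -0.01  1.47 -0.45] F [-0.1  0.4  0.3] gap 0.998
slide [-0.0007  0.0166 -0.0031] yaw 0.001432328705450736 rows>= 0.2710081648548274 0.007700691964788904
```

Emit:
move_arm([
  [0,0.01,-0.002],
  [0,0.015,-0.003],
  [0,0.015,-0.003],
  [0,0.015,-0.003],
  [0,0.015,-0.003],
  [0,0.015,-0.003],
  [0,0.015,-0.003],
], gripper=[1,1,0.15,0.15,0.15,0.15,0.15], yaw=[0,0,0,0,0,0,0])

```text
time: 14.08
position: [0.6095, -0.2471, 0.0153]
tcp_rot: [-1.579, -0.004, 0.026]
ft_force: [-0.3, -0.4, 3.2]
finger_gap: 0.306
```

Run:
```python
from h import *
plan((.568,.028,.14),.026)
```

```text
t 14.07 pos [ 0.6095 -0.2471  0.0153] rot [-1.5792 -0.0041  0.026 ] q [-0.43  0.31  1.39 -0.01  1.44 -0.46] F [-0.3 -0.4  3.2] gap 0.306
slide [-0.0338 -0.1271  0.275 ] yaw -2.223345699992052e-06 rows>= 4.878117477941496 1.1953471505333613e-05
```

Emit:
move_arm([
  [0,-0.04,0],
  [0,-0.09,0],
  [-0.005,-0.125,0.03],
  [-0.01,-0.13,0.08],
  [-0.018,-0.13,0.14],
  [-0.026,-0.13,0.2],
  [-0.034,-0.13,0.25],
  [-0.038,-0.13,0.274],
  [-0.038,-0.13,0.274],
], gripper=[0.15,0.15,0.15,0.15,0.15,0.15,0.15,0.15,0.15], yaw=[0,0,0,0,0,0,0,0,0])

```text
time: 15.2
position: [0.563, 0.0288, 0.142]
tcp_rot: [-1.578, -0.002, 0.029]
ft_force: [-0.8, -0.2, -0.9]
finger_gap: 0.31
```

Run:
```python
from h import *
plan((.568,.027,.08),.026)
s=optics.snapshot("side")
crop(s,230,140,330,240,6,"pics/s4.png")
plan((.568,.027,.08),.026)
```

```text
t 15.2 pos [0.563  0.0288 0.142 ] rot [-1.5783 -0.0023  0.0291] q [-0.   -0.01  1.5  -0.01  1.64 -0.03] F [-0.8 -0.2 -0.9] gap 0.31
slide [ 0.0048  0.062  -0.0014] yaw 0.0030670154601937227 rows>= 0.9948713451240122 0.016489330431149047
t 15.25 pos [0.5633 0.0275 0.1419] rot [-1.5789 -0.0024  0.0276] q [-0.01 -0.01  1.5  -0.01  1.64 -0.04] F [ 0.3 -0.4 -0.7] gap 0.308
slide [ 0.0045  0.062  -0.0001] yaw 0.0016355392436513405 rows>= 0.9940762417011104 0.008793221740060971
```

View pics/s4.png

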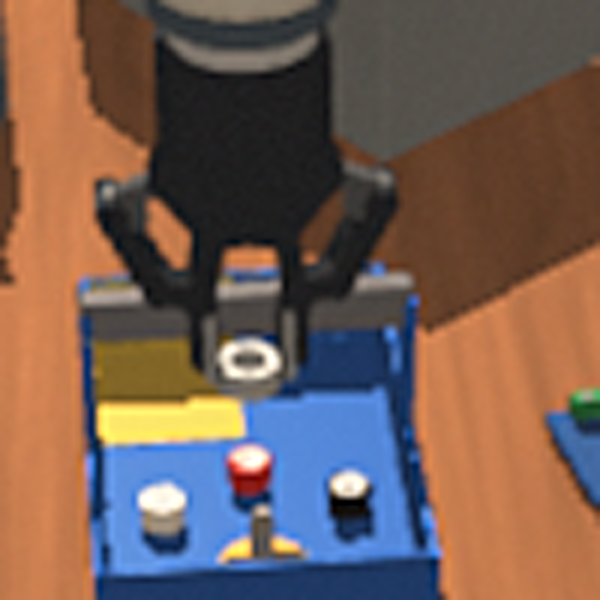

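Run:
```python
from h import *
import pickle
s=pickle.load(open("s0.pkl","rb"))[1]
f=lambda x,y:((x+.5)/6-.5+230,(y+.5)/6-.5+140)
print(ray(s,*f(249,360),.1406),ray(s,*f(261,510),.055))
```

```text
[0.56419482 0.02928297 0.1406    ] [0.5686881 0.0276272 0.055    ]
```

Emit:
move_arm([
  [0.0045,0.02,-0.0005],
  [0.0045,0.05,-0.0005],
  [0.0045,0.065,-0.0005],
  [0.0045,0.075,-0.0005],
  [0.0045,0.085,-0.0005],
  [0.0045,0.085,-0.0005],
], gripper=[0.15,0.15,0.15,0.15,0.15,0.15], yaw=[0,0,0,0,0,0])

```text
time: 16.0
position: [0.5681, 0.0259, 0.0567]
tcp_rot: [-1.579, -0.002, 0.026]
ft_force: [0.0, -0.5, -0.7]
finger_gap: 0.304
```

Run:
```python
from h import *
plan((.568,.027,.036),.026)
s=optics.snapshot("side")
crop(s,230,140,330,240,6,"pics/s5.png")
```

```text
t 16.0 pos [0.5681 0.0259 0.0567] rot [-1.5785 -0.002   0.0259] q [-0.01  0.05  1.6  -0.01  1.49 -0.04] F [ 0.  -0.5 -0.7] gap 0.304
slide [-0.0001  0.0207  0.0013] yaw -0.00012825333810040362 rows>= 0.3320746793706397 0.0006895340758086216
```

View pics/s5.png

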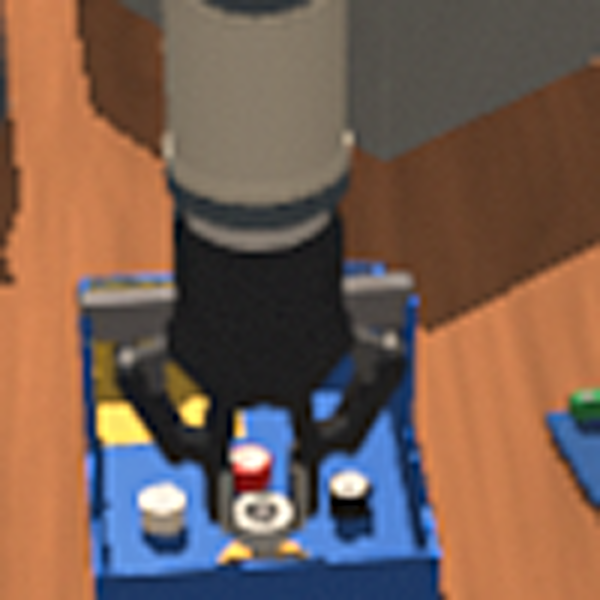

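The post tip shows inside the bore at (262,511) with no contact force. I'll lower and release.

Emit:
move_arm([
  [0,0.01,0.001],
  [0,0.017,0.001],
  [0,0.02,0.001],
  [0,0.02,0.001],
  [0,0.02,0.001],
  [0,0.02,0.001],
  [0,0.02,0.001],
], gripper=[0.15,0.15,0.15,0.15,0.7,0.7,0.7], yaw=[0,0,0,0,0,0,0])

```text
time: 16.92
position: [0.5685, 0.0268, 0.0375]
tcp_rot: [-1.579, -0.003, 0.026]
ft_force: [0.5, -0.3, -0.5]
finger_gap: 0.699
```

Emit:
move_arm([
  [0,-0.01,0],
  [0,-0.04,0],
  [0,-0.1,0],
  [0,-0.15,0],
  [0,-0.19,0],
  [0,-0.19,0],
], gripper=[0.8,0.9,1,1,1,1], yaw=[0,0,0,0,0,0])

```text
time: 17.68
position: [0.5692, 0.0283, 0.2332]
tcp_rot: [-1.579, -0.012, 0.026]
ft_force: [-1.1, 0.5, 0.3]
finger_gap: 0.998
```

Run:
```python
from h import *
plan((.5666,.1138,.20),.026-np.pi/2)
s=optics.snapshot("side")
crop(s,230,160,320,250,6,"pics/s6.png")
```

```text
t 17.68 pos [0.5692 0.0283 0.2332] rot [-1.5788 -0.0121  0.0261] q [-0.01 -0.    1.34 -0.01  1.79 -0.03] F [-1.1  0.5  0.3] gap 0.998
slide [-0.0008  0.0325  0.0858] yaw 1.5708787623038207 rows>= 1.468126540147995 8.44558474356893
```

View pics/s6.png

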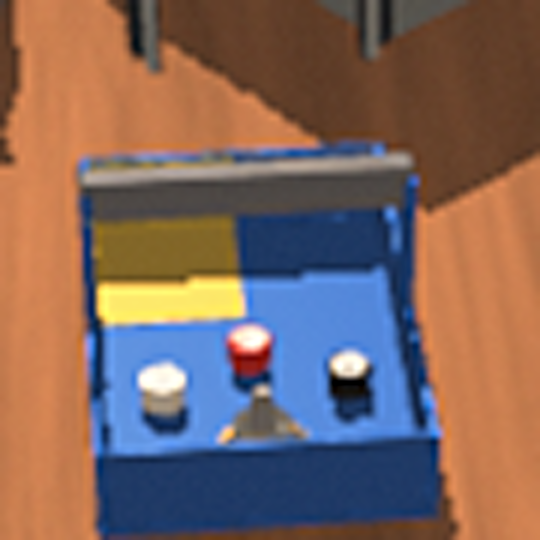

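Both collars sit at the foot of the post, narrow on wide, at crop (262,420). The tote and knobs haven't moved. Now to the carry bar.

Emit:
move_arm([
  [0,0,0.01],
  [0,0,0.02],
  [0,0,0.03],
  [0,0,0.04],
  [0,0,0.05],
  [0,0,0.06],
  [0,0.01,0.07],
  [0,0.02,0.08],
  [-0.001,0.03,0.085],
  [-0.001,0.035,0.086],
], gripper=[1,1,1,1,1,1,1,1,1,1], yaw=[0.175,0.35,0.525,0.7,0.875,1.05,1.225,1.4,1.571,1.571])

```text
time: 18.98
position: [0.5638, 0.1141, 0.1893]
tcp_rot: [-1.571, -0.008, -1.543]
ft_force: [0.7, -0.6, 0.1]
finger_gap: 0.999
```

Run:
```python
from h import *
plan((.5668,.1138,.099),.026-np.pi/2)
```

```text
t 18.98 pos [0.5638 0.1141 0.1893] rot [-1.5715 -0.0082 -1.5429] q [ 0.15  0.02  1.39 -0.01  1.73  1.69] F [ 0.7 -0.6  0.1] gap 0.999
slide [-0.0003  0.0903  0.0031] yaw 0.001859688548274896 rows>= 1.4455236750461211 0.009998325528359655
```

Emit:
move_arm([
  [0,0.03,0.002],
  [0,0.06,0.003],
  [0,0.088,0.003],
  [0,0.088,0.003],
], gripper=[1,1,1,1], yaw=[0,0,0,0])

```text
time: 19.48
position: [0.566, 0.1128, 0.1001]
tcp_rot: [-1.574, -0.009, -1.542]
ft_force: [-0.1, 0.9, -0.8]
finger_gap: 1.0
```

Run:
```python
from h import *
plan((.5668,.1138,.099),.026-np.pi/2)
```

```text
t 19.48 pos [0.566  0.1128 0.1001] rot [-1.5744 -0.0086 -1.5422] q [ 0.14  0.05  1.52 -0.01  1.58  1.68] F [-0.1  0.9 -0.8] gap 1.0
slide [-0.001   0.0011  0.0008] yaw 0.002569256884093818 rows>= 0.027002372296320663 0.013813209054267838
```

Emit:
move_arm([
  [0,0,0.001],
  [0,0,0.001],
  [0,0,0.001],
  [0,0,0.001],
  [0,0,0.001],
  [0,0,0.001],
  [0,0,0.001],
  [0,0,0.001],
], gripper=[0,0,0,0,0,0,0,0], yaw=[0,0,0,0,0,0,0,0])

```text
time: 20.48
position: [0.5693, 0.1132, 0.1046]
tcp_rot: [-1.567, -0.008, -1.545]
ft_force: [-0.8, -2.1, 5.3]
finger_gap: 0.171
```

Emit:
move_arm([
  [0,-0.005,0],
  [0,-0.015,0],
  [0,-0.025,0],
  [0,-0.035,0],
  [0,-0.045,0],
  [0,-0.05,0],
  [0,-0.05,0],
  [0,-0.05,0],
], gripper=[0,0,0,0,0,0,0,0], yaw=[0,0,0,0,0,0,0,0])

```text
time: 21.48
position: [0.5685, 0.1137, 0.1531]
tcp_rot: [-1.569, -0.008, -1.545]
ft_force: [-0.2, -1.5, -4.8]
finger_gap: 0.175
```

Run:
```python
from h import *
plan((.566,.1138,.3),.026-np.pi/2)
s=optics.snapshot("side")
crop(s,220,130,340,250,5,"pics/s7.png")
```

```text
t 21.48 pos [0.5685 0.1137 0.1531] rot [-1.5688 -0.0079 -1.545 ] q [ 0.14  0.04  1.44 -0.01  1.66  1.69] F [-0.2 -1.5 -4.8] gap 0.175
slide [ 0.001  -0.1469 -0.0022] yaw -0.0002075498280649235 rows>= 2.3514563007825053 0.0011158592906716318
```

View pics/s7.png

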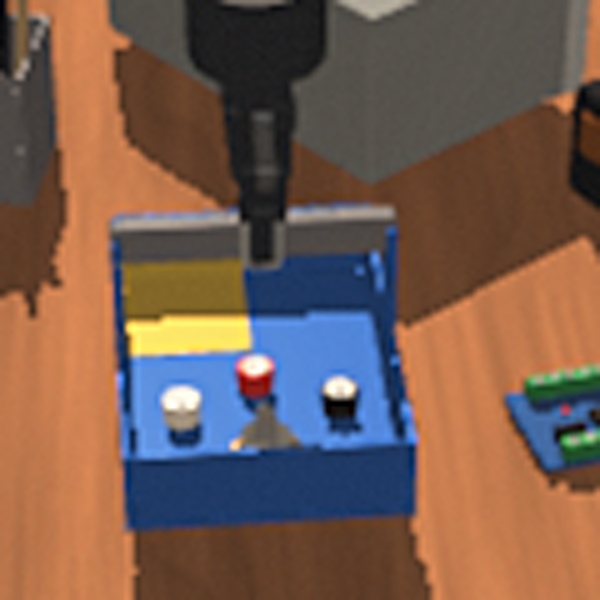

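The tote is lifted level, with the collars and knobs in place. I'll raise it gently and turn it so the yellow corner points at the base, since the lean lowers the near side.

Emit:
move_arm([
  [0,-0.01,0],
  [0,-0.03,0],
  [0,-0.055,0],
  [0,-0.08,0],
  [0,-0.105,0],
  [0,-0.13,0],
  [0,-0.155,0],
  [0,-0.18,0],
  [0,-0.195,0],
  [0,-0.2,0],
], gripper=[0,0,0,0,0,0,0,0,0,0], yaw=[0,0,0,0,0,0,0,0,0,0])

```text
time: 22.78
position: [0.5682, 0.1153, 0.3567]
tcp_rot: [-1.564, -0.007, -1.545]
ft_force: [0.6, -0.5, -5.5]
finger_gap: 0.179
```

Run:
```python
from h import *
plan((.64,0,.36),-np.pi/4)
```

```text
t 22.77 pos [0.5682 0.1153 0.3567] rot [-1.5637 -0.0072 -1.545 ] q [ 0.15  0.09  1.02 -0.01  2.02  1.69] F [ 0.6 -0.5 -5.5] gap 0.179
slide [ 0.1172 -0.002   0.0688] yaw -0.7596079925681911 rows>= 2.1741919191784396 4.083913938538662
```

Emit:
move_arm([
  [0.005,0,0.003],
  [0.018,0,0.01],
  [0.033,0,0.019],
  [0.048,0,0.028],
  [0.063,0,0.037],
  [0.078,0,0.046],
  [0.093,0,0.055],
  [0.106,0,0.062],
  [0.114,0,0.067],
  [0.117,0,0.069],
], gripper=[0,0,0,0,0,0,0,0,0,0], yaw=[-0.03,-0.11,-0.21,-0.31,-0.41,-0.51,-0.61,-0.69,-0.74,-0.76])

```text
time: 24.02
position: [0.6402, -0.0004, 0.3543]
tcp_rot: [-1.575, -0.007, -0.785]
ft_force: [-0.1, 0.4, -5.6]
finger_gap: 0.175
```

Run:
```python
from h import *
plan((.84,0,.36),-np.pi/4)
for n in ("top","side"): cv2.imwrite(f"pics/{n}8.png",optics.snapshot(n)["color"][:,:,::-1])
```

```text
t 24.02 pos [ 6.402e-01 -4.000e-04  3.543e-01] rot [-1.5748 -0.0069 -0.7851] q [-0.05  0.27  0.83 -0.01  2.05  0.73] F [-0.1  0.4 -5.6] gap 0.175
slide [ 0.1411 -0.0053  0.1415] yaw 0.00028889136819998384 rows>= 3.1975402578632477 0.0015531793989246444
```

View pics/side8.png

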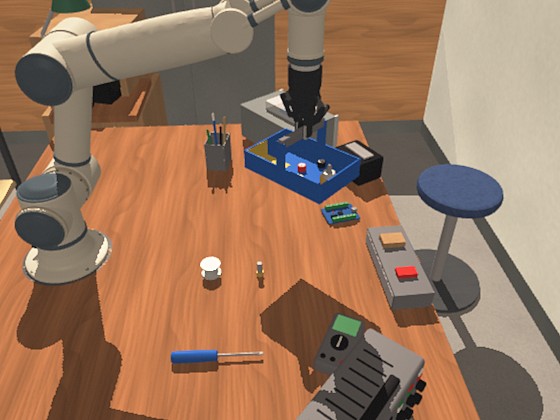

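The tote hangs level with its yellow corner facing the base. I'll extend to near the reach limit, then ratchet the lean.

Emit:
move_arm([
  [0.005,0,0.005],
  [0.018,0,0.018],
  [0.033,0,0.033],
  [0.05,0,0.05],
  [0.067,0,0.067],
  [0.084,0,0.084],
  [0.101,0,0.101],
  [0.115,0,0.115],
  [0.125,0,0.125],
  [0.13,0,0.13],
], gripper=[0,0,0,0,0,0,0,0,0,0], yaw=[0,0,0,0,0,0,0,0,0,0])

```text
time: 25.38
position: [0.7878, 0.0001, 0.3331]
tcp_rot: [-1.549, -0.033, -0.785]
ft_force: [-0.0, 0.2, -4.9]
finger_gap: 0.172
```

Emit:
move_arm([
  [0.2,-0.05,0.2],
  [0.2,-0.05,0.2],
], gripper=[0,0], yaw=[0,0])

```text
time: 25.62
position: [0.8202, 0.0, 0.3076]
tcp_rot: [-1.516, -0.066, -0.787]
ft_force: [0.4, -0.6, -5.1]
finger_gap: 0.172
```

```bash
cat >> h.py <<'E'
def lean():
    s=sensors.observe();R=Ro.from_euler("xyz",s["tcp_rot"]).as_matrix();a=-R[:,1]
    print(round(s["time"],2),s["position"].round(3),"q",s["qpos"].round(3),"lean deg",np.degrees(np.arccos(a[2])).round(1),"up-axis",a.round(3),"toolx z",R[2,0].round(3),"toolz z",R[2,2].round(3),"F",s["ft_force"].round(1),"gap",round(s["finger_gap"],3))
E
python3 -c "
from h import *
lean()"
```

```text
25.62 [0.82  0.    0.308] q [-0.04   0.817  0.17  -0.005  2.069  0.743] lean deg 4.9 up-axis [-0.085  0.008  0.996] toolx z 0.066 toolz z 0.055 F [ 0.4 -0.6 -5.1] gap 0.172
```

Emit:
move_arm([
  [0.2,-0.12,0.2],
  [0.2,-0.12,0.2],
], gripper=[0,0], yaw=[0,0])

```text
time: 25.88
position: [0.8366, 0.0002, 0.3075]
tcp_rot: [-1.483, -0.099, -0.789]
ft_force: [-1.0, -0.9, -5.3]
finger_gap: 0.174
```

Emit:
move_arm([
  [0.2,-0.12,0.2],
  [0.2,-0.12,0.2],
], gripper=[0,0], yaw=[0,0])

```text
time: 26.12
position: [0.8513, 0.0004, 0.3151]
tcp_rot: [-1.445, -0.136, -0.793]
ft_force: [-0.3, 0.0, -5.3]
finger_gap: 0.178
```

Emit:
move_arm([
  [0.2,-0.12,0.2],
  [0.2,-0.12,0.2],
], gripper=[0,0], yaw=[0,0])

```text
time: 26.38
position: [0.8634, 0.0006, 0.3258]
tcp_rot: [-1.408, -0.172, -0.798]
ft_force: [-0.4, 0.9, -5.6]
finger_gap: 0.175
```

Run:
```python
from h import *
lean()
s=optics.snapshot("side");crop(s,220,80,400,215,4,"pics/s9.png")
```

```text
26.38 [0.863 0.001 0.326] q [-3.900e-02  8.050e-01  1.690e-01  1.000e-03  1.931e+00  7.460e-01] lean deg 13.5 up-axis [-0.234  0.008  0.972] toolx z 0.171 toolz z 0.16 F [-0.4  0.9 -5.6] gap 0.175
```

View pics/s9.png

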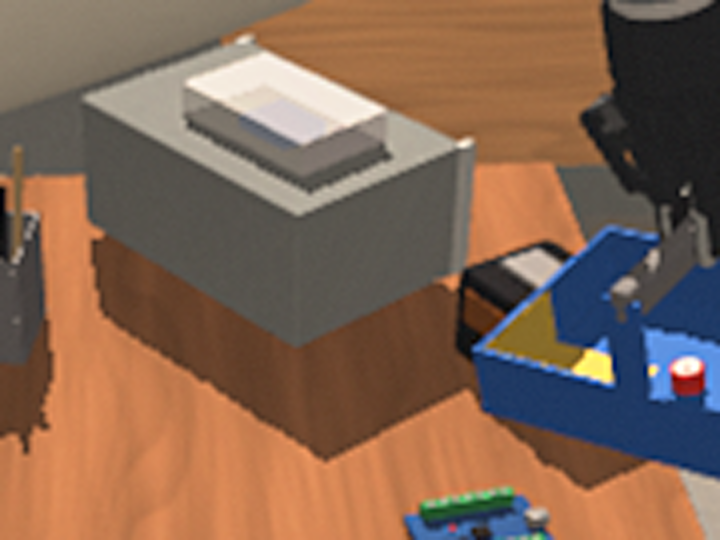

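The tote tips along with the tool, and the red knob is still near the middle. Continuing the ratchet.

Emit:
move_arm([
  [0.2,-0.12,0.2],
  [0.2,-0.12,0.2],
], gripper=[0,0], yaw=[0,0])

```text
time: 26.68
position: [0.8734, 0.0008, 0.3406]
tcp_rot: [-1.37, -0.208, -0.805]
ft_force: [-0.3, 0.2, -5.2]
finger_gap: 0.178
```

Emit:
move_arm([
  [0.2,-0.12,0.2],
  [0.2,-0.12,0.2],
], gripper=[0,0], yaw=[0,0])

```text
time: 26.92
position: [0.881, 0.001, 0.3596]
tcp_rot: [-1.332, -0.244, -0.813]
ft_force: [-0.9, 0.6, -4.9]
finger_gap: 0.177
```

Emit:
move_arm([
  [0.2,-0.12,0.2],
  [0.2,-0.12,0.2],
], gripper=[0,0], yaw=[0,0])

```text
time: 27.18
position: [0.8863, 0.0013, 0.3815]
tcp_rot: [-1.293, -0.279, -0.823]
ft_force: [-0.1, -0.7, -5.6]
finger_gap: 0.176
```

Emit:
move_arm([
  [0.2,-0.12,0.2],
  [0.2,-0.12,0.2],
], gripper=[0,0], yaw=[0,0])

```text
time: 27.42
position: [0.8893, 0.0016, 0.4064]
tcp_rot: [-1.252, -0.315, -0.834]
ft_force: [-0.2, 0.6, -5.4]
finger_gap: 0.172
```

Run:
```python
from h import *
lean()
s=optics.snapshot("side");crop(s,290,80,470,215,4,"pics/s10.png")
```

```text
27.43 [0.889 0.002 0.406] q [-0.04   0.729  0.169  0.01   1.799  0.748] lean deg 25.4 up-axis [-0.429  0.007  0.903] toolx z 0.309 toolz z 0.298 F [-0.2  0.6 -5.4] gap 0.172
```

View pics/s10.png

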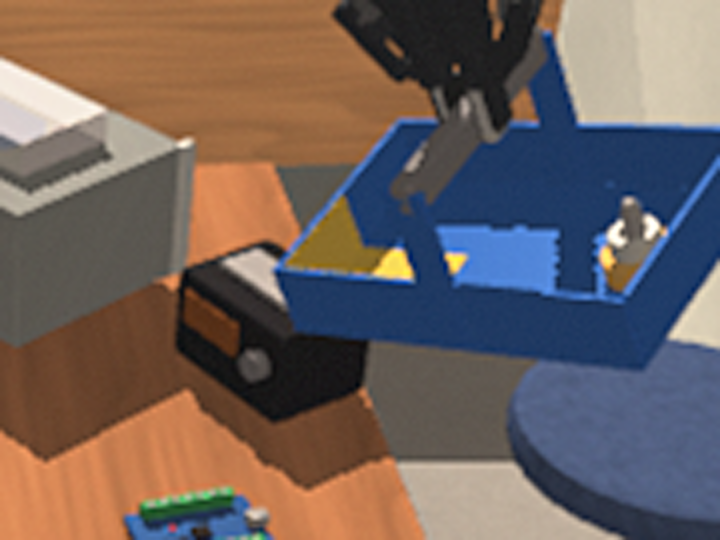

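The collars are still seated on the post at (630,250), and the knobs have gone behind the near wall. Two more ratchets, then a check.

Emit:
move_arm([
  [0.2,-0.12,0.2],
  [0.2,-0.12,0.2],
], gripper=[0,0], yaw=[0,0])

```text
time: 27.72
position: [0.8901, 0.0019, 0.4334]
tcp_rot: [-1.212, -0.349, -0.847]
ft_force: [-0.9, 0.2, -5.2]
finger_gap: 0.173
```

Emit:
move_arm([
  [0,0,0],
  [0,0,0],
  [0,0,0],
  [0,0,0],
], gripper=[0,0,0,0], yaw=[0,0,0,0])

```text
time: 28.22
position: [0.8904, 0.0019, 0.4309]
tcp_rot: [-1.215, -0.347, -0.846]
ft_force: [-0.3, -0.9, -6.2]
finger_gap: 0.172
```

Run:
```python
from h import *
lean()
t=optics.snapshot("top");s=optics.snapshot("side")
cv2.imwrite("pics/t11.png",t["color"][:,:,::-1]);cv2.imwrite("pics/s11.png",s["color"][:,:,::-1])
```

```text
28.23 [0.89  0.002 0.431] q [-0.041  0.705  0.17   0.012  1.774  0.748] lean deg 28.2 up-axis [-0.472  0.007  0.882] toolx z 0.34 toolz z 0.328 F [-0.3 -0.9 -6.2] gap 0.172
```

View pics/t11.png

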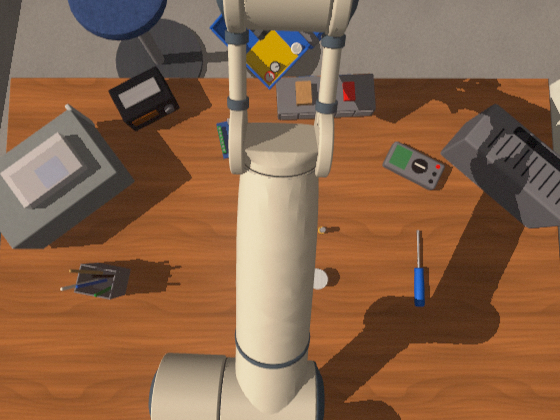

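View pics/s11.png

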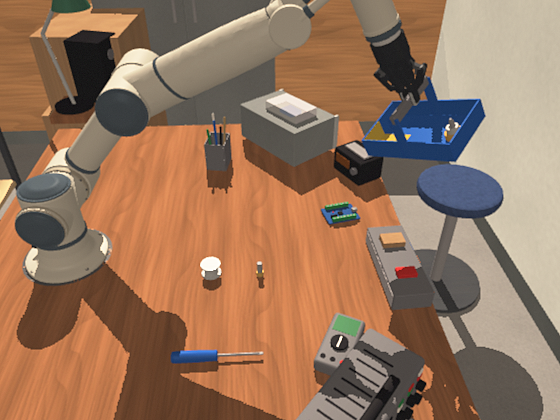

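Run:
```python
from h import *
t=optics.snapshot("top")
crop(t,205,0,345,100,5.5,"pics/t12.png")
```

```text
(no output)
```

View pics/t12.png

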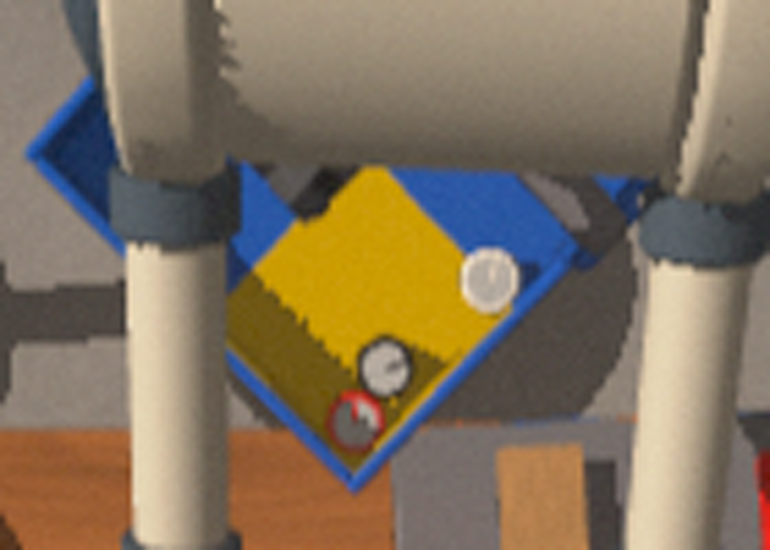

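Red and black are in the yellow corner at (357,420) and (385,367). White is still sliding along the near wall at (490,280). I'll wait a moment.

Emit:
move_arm([
  [0,0,0],
  [0,0,0],
  [0,0,0],
  [0,0,0],
  [0,0,0],
  [0,0,0],
  [0,0,0],
  [0,0,0],
], gripper=[0,0,0,0,0,0,0,0], yaw=[0,0,0,0,0,0,0,0])

```text
time: 29.38
position: [0.8902, 0.0018, 0.4318]
tcp_rot: [-1.214, -0.347, -0.846]
ft_force: [0.4, 0.8, -5.5]
finger_gap: 0.173
```

Run:
```python
from h import *
t=optics.snapshot("top");s=optics.snapshot("side")
crop(t,205,0,345,100,5.5,"pics/t13.png");crop(s,340,70,500,190,4.5,"pics/s13.png");lean()
```

```text
29.48 [0.89  0.002 0.432] q [-0.041  0.705  0.17   0.012  1.774  0.748] lean deg 28.2 up-axis [-0.473  0.007  0.881] toolx z 0.34 toolz z 0.329 F [-0.6 -0.  -6.3] gap 0.173
```

View pics/t13.png

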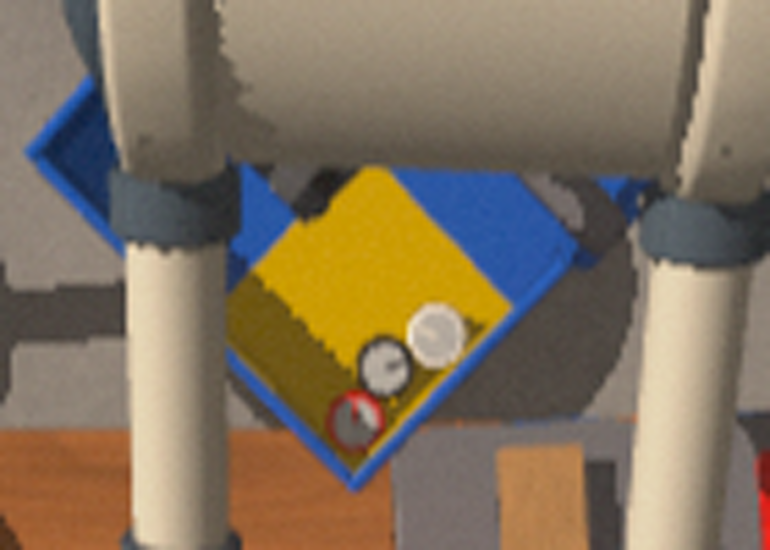

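View pics/s13.png

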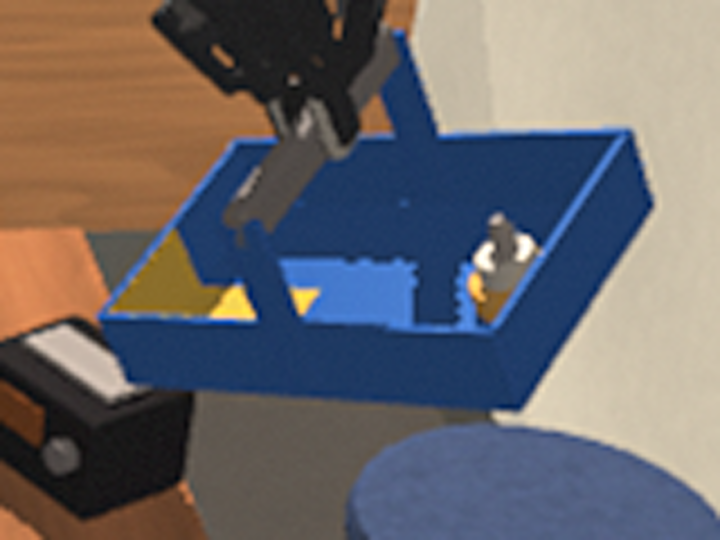

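All three knobs are on yellow in a row along the near wall: red (357,420), black (385,367), white (437,335). The collars are stacked on the post. Next I'll check that they're at rest and compute their tote-frame coordinates.

Emit:
move_arm([
  [0,0,0],
  [0,0,0],
  [0,0,0],
  [0,0,0],
], gripper=[0,0,0,0], yaw=[0,0,0,0])

```text
time: 29.98
position: [0.8902, 0.0019, 0.4318]
tcp_rot: [-1.214, -0.347, -0.846]
ft_force: [0.2, -0.6, -5.7]
finger_gap: 0.172
```

Run:
```python
from h import *
t=optics.snapshot("top");s=optics.snapshot("side")
crop(t,205,0,345,100,5.5,"pics/t14.png")
a=cv2.imread("pics/t13.png").astype(int);b=cv2.imread("pics/t14.png").astype(int)
print("diff max in knob zone",abs(a-b)[270:490,300:520].max(),abs(a-b)[270:490,300:520].mean())
st=sensors.observe();R=Ro.from_euler("xyz",st["tcp_rot"]).as_matrix()
Rt=np.column_stack([R[:,2],-R[:,0],-R[:,1]])  # tote axes
g=st["position"]-R[:,1]*.005   # at grasp TCP was at about 0.105 above underside
o=g-Rt@[0,0,.110]
print("tote",o.round(3),"foot z",(o+Rt@[-.08,.12,0]).round(3),"angles",np.degrees(np.arccos(Rt[2])).round(1))
E=t["extrinsics"]
for n,x,y in (("red",357,420),("black",385,367),("white",437,335)):
    u,v=(x+.5)/5.5-.5+205,(y+.5)/5.5-.5
    r=E[:3,:3]@[(u-t["cx"])/t["fx"],(v-t["cy"])/t["fy"],1.]
    c=Rt.T@(E[:3,3]-o);d=Rt.T@r; print(n,(c+d*(.021-c[2])/d[2]).round(3))
lean(); print(np.abs(st["qd"]).max())
```

```text
diff max in knob zone 25 2.042341597796143
tote [0.94  0.001 0.339] foot z [0.815 0.029 0.272] angles [ 70.8 109.9  28.2]
red [-0.066  0.103  0.021]
black [-0.06   0.083  0.021]
white [-0.066  0.061  0.021]
30.07 [0.89  0.002 0.432] q [-0.041  0.705  0.17   0.012  1.774  0.748] lean deg 28.2 up-axis [-0.473  0.007  0.881] toolx z 0.34 toolz z 0.329 F [-0.1 -0.3 -5.5] gap 0.173
0.0014678081019242437
```

```bash
python3 -c "
from h import *
print(env.close_job()); lean()"
```

```text
the job is handed in; nothing more can be done
None
the job is handed in; nothing more can be done
```

I handed the job in at about 30 s. The brass collar and then the aluminium one are on the post, and the arm is holding the tote up, tipped towards its yellow corner. No verdict is reported, so the results below come from my own last checks.

**How I tipped it:** the moves only turn the tool about its vertical axis. I tipped the tote by pushing the target past the arm's reach limit in short calls, because each call leaned the tool a little further.

**Last checks before handing in:**

| Check | Measured | Required |
|---|---|---|
| Tote tilt | 28.2° | 17 to 55° |
| Low towards each yellow side | about 19 to 20° | 7° or more |
| Lowest corner above the table | about 0.27 m | over 0.015 m |
| Red knob (tote x, y) | (-0.066, 0.103) m | x -0.08 to 0, y 0.035 to 0.12 |
| Black knob (tote x, y) | (-0.060, 0.083) m | same |
| White knob (tote x, y) | (-0.066, 0.061) m | same |

- **At rest:** two pictures of the knobs about 0.6 s apart showed no movement, and the joint speeds were near zero.
- **Collars:** the side picture shows them stacked on the post. I checked this by eye and did not measure their distance from home.
- **Bystanders:** none appeared disturbed in the last full pictures, though I did not measure them. The arm hid part of the circuit board and the reel from above.

**Two things that don't sit cleanly:**
- **Elbow joint:** it finished on its lower stop, reading 0.169 to 0.170 against a limit of 0.17 rad. It read the same every time I leaned the tool out, and the robot reported no fault.
- **Camera and arm positions:** they differed by 1 to 2 mm. I corrected for that when threading the collars.

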